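Set a specimen box up under the bench magnifier

ROBOT

A 6-joint arm with a two-finger parallel gripper is mounted at the origin on the work surface. World frame = base frame: x ahead of the robot, y to its left, z up, the work surface at z = 0. Lengths are in mm, angles in rad, forces in N, time in s.
With the tool pointing down it reaches from about 400 to 925 mm from the base axis. Payload 12.5 kg.
Tool frame: the origin (TCP) lies at the very end of the fingers, on their centre line; the grasp point (between the pads) lies behind it (env.grip_depth is the z of the grasp point in the tool frame, in mm); z points along the fingers, y is the line along which they close (so a half turn about z gives the same grasp; the last joint's range is limited). The gripper opens to 95 mm and grips with 3 to 60 N. Pads are 20 mm wide; open, the fingers measure 119 mm over their backs; the gripper's body (75 mm by 180 mm) begins 59 mm behind the grasp point.
Start: joints at [1.144, 0.491, 1.559, -0, 1.092, -0.106], TCP at [197.062, 593.139, 214.661] pointing down, gripper open.
Joint ranges: [-3.1, 3.1], [-0.84, 2.19], [0.05, 2.79], [-1.13, 4.28], [0.06, 2.93], [-2.69, 2.69]. Speed limits (rad/s): [2.22, 2.22, 2.79, 3.14, 3.14, 3.14].

INTERFACE

Orientations are given as [roll, pitch, yaw] about the fixed x, y, z axes, in that order (R = Rz(yaw) Ry(pitch) Rx(roll)).
In Python, from cell import env, optics gives the robot as it stands.
- The arm moves only by the tool step_arm, never from a script. Its argument "moves" is a list of rows, each an object of numbers: "tx", "ty", "tz": the shift along the tool's x, y, z in mm; "roll": the turn about the tool's z in rad. In form: [{"tx": .., "ty": .., "tz": .., "roll": ..}, ...]. A call has 1 to 12 rows; each row is the pose to reach, as a shift and turn from the pose commanded when the call began, along the tool's axes at that moment; what a row does not reach only later rows make up. A row lasts 1/12 s, in which the tool goes at most 41.7 mm and 7.16 degrees, less where a joint would pass 70% of its speed; a pose out of reach is approached as far as the arm can. A call with a gripper value outside its range is refused whole. "grip" is the finger opening in mm, from 0 to 95.1, set as the call begins (left out, the last holds). The fingers move at their own pace and stop on an object; the grip force is fixed at half the most. Time passes only in rows, so rows that repeat a pose let the fingers close. It gives the time, the measured TCP pose, the force, the opening and the grip force at its end, in the units of the state.
- env.state(): the state, without advancing time (a new reading comes with each control period).
- optics.read_camera(name): name is "scene" or "side" or "wrist"; returns a dict with "pixels" (400x640x3 uint8, blue, green, red), "mtx" (3x3 intrinsics, pixels), "view" (4x4, takes a point from world to camera coordinates). Camera axes: x right, y down, z forward; pixel columns grow to the right and rows downward; lengths in mm; the calibration is good to about 2 mm. A picture is of the moment at which its call begins. There is no depth.
- env.job_done(): hands the job in; it is judged then, once.
The state is a dict: "t": time; "joints": joint angles; "qvel": joint speeds; "tau": joint torques, N m; "eef_pos": TCP position; "tcp_rot": TCP orientation; "ft_force": force on the tool from outside, world axes, zero at the start; "moment": the same for the moment, N m; "opening": opening from 0.0 (shut) to 1.0 (fully open); "grip_force": force on a finger pad.
Only numpy, scipy, OpenCV 4.12 (cv2) and the standard library are available. Lean on these libraries where they do the work, as an engineer would, in place of code of your own. Each camera call takes 0.05 s, during which the arm holds its last target. There are 200 camera calls.

TASK

Press the blue lid of the specimen box fully home so that no red band shows, and confirm it with a firm push of about 20 N held for half a second. Then swing the stiff-jointed bench magnifier over the box and tip its lens down to the level stop, so that it stays there level and centred above the lid. Never press lid or lens with more than 40 N, and leave the other things where they are.

Things in the scene. Friction and masses are not known exactly. Their poses are not given: they have to be found in the camera images.
- box: White specimen box, 130 x 90 mm (its x, y), 45 mm high, fixed to the bench. Origin: centre of its underside, on the bench. A red band 9 mm high runs round its top edge; it shows while the lid stands proud and is hidden by the lid's skirt when home.
- lid: Blue push-on lid, 138 x 98 x 10 mm, white panel on top, a skirt 9 mm down. Origin: centre of the underside of its plate; top face 10 mm above it. It slides only straight down, and stays where left: 4 to 8 mm proud at the start, fully home against a hard stop with its underside 45 mm above the box's underside (top face at 55 mm). The gasket resists with about 12 N all the way down.
- mag_base: Grey round foot (140 mm wide, fixed to the bench) with a 26 mm steel post. Origin: centre of its underside, on the shoulder axis (vertical). The upper arm turns about it, 174 mm above the bench (bar 24 mm wide, 14 mm high); nothing of post or arm but the knob and the lens stands higher than 205 mm.
- upper_arm (a joint): Shoulder angle (rad) about the vertical post, growing anticlockwise seen from above; at 0 the white upper arm points along -x of mag_base. Shoulder to elbow: 220 mm. Stiff: about 2.2 N m to turn, stays where it is left. Range -2.0 to 2.5.
- forearm (a joint): Elbow angle (rad) about the vertical elbow axis, growing anticlockwise seen from above; at 0 the forearm is bent square, clockwise (points along +y when the upper arm points along -x); pi/2 is straight. Range -0.95 to 1.55. Stiff: about 1.5 N m, stays where left. From the elbow axis: knob at 125 mm, lens hinge at 165 mm, lens centre at 250 mm when level.
- elbow (a point): Point on the elbow axis at the height of the middle of the forearm bar (190 mm above the bench; bar 24 mm wide, 14 mm high).
- knob (a point): Orange upright round knob on the forearm, 22 mm diameter, standing 48 mm above the forearm's top face (from 197 to 245 mm above the bench). This point is on its axis, at its mid-height (221 mm). Grip here from above to swing the arm; it does not turn on the forearm.
- lens_head: Lens in a white ring, 118 mm across, at the forearm's end. Origin: on its horizontal tilt hinge, 190 mm above the bench; it extends along its own -x; its z is upright when level. At the start it is tipped up by 0.45 to 0.75 rad. Stiff hinge: about 6 to 7 N down at the tab moves it, it stays where left, and a hard stop ends it at level.
- lens (a point): Centre of the lens, 85 mm from the tilt hinge.
- tab (a point): Centre of the top face of the orange push tab at the outer end of the lens ring, 160 mm from the tilt hinge; tab 40 mm long, 44 mm wide, 12 mm thick. Push down here to tip the lens; at level this point is 196 mm above the bench.
- bottle: Bystander: clear bottle with blue cap, 64 mm wide, 150 mm high; origin at its underside.
- jar: Bystander: amber jar with white cap, 68 mm wide, 85 mm high; origin at its underside.
- flask: Bystander: flat pink culture flask with orange cap, 135 x 75 x 34 mm, lying; origin at its underside.
- rack: Bystander: green rack of red-capped tubes, 70 x 150 mm, 76 mm high; origin at its underside.

How it is judged (in metres and radians):
On the way, in this order (a step that is already met when the one before it is completed fails the run):
1. the lid is pressed fully home (within 1.5 mm of its stop) and pushed there with at least 15 N (z of lid in the frame of box below 0.0465 m and contact force between lid and the fingers above 15 N), for 0.3 s.
2. the lens is over the box, within 25 mm of its centre, and level within 0.09 rad (horizontal distance between lens and box below 0.025 m and angle between lens_head's own z axis and vertical below 0.09 rad), for 0.2 s.
At the end, for the whole second after the job is handed in: The lid is fully home (its origin at most 46.5 mm above the box's, that is within 1.5 mm of its stop), the lens centre stands within 25 mm (horizontally) of the box's centre, the lens is level within 0.09 rad and still (all of step 2 and z of lid in the frame of box below 0.0465 m and angular speed of lens_head below 0.05 rad/s); the robot touches nothing.
It fails at once if the robot presses on the lid, or on the lens or its tab, with more than 45 N (contact force between any of lid, lens_head and the arm above 45 N or contact force between any of lid, lens_head and the fingers above 45 N).
It fails at once if a bystander is moved by more than 20 mm (distance of any of bottle, jar, flask, rack from where it was at the start of the episode above 0.02 m).
It also fails if it takes over 72 s, if anything falls off the work surface, if the arm or the gripper's body presses on something with over 40 N, if the wrist force passes 120 N, or if a joint passes its speed limit or range.

## Working session

There is one attempt and no reset: what is moved stays moved. The work goes in short steps, Python scripts to look and compute and a tool call to move; the robot and the scene stay as the last step left them, time stands still between calls to the robot, and variables do not carry over. Pictures are saved under pics/ and viewed, at most 10 in all, crops included, and the job is handed in when it is done.

Besides the shell and the picture viewer there is one more tool, called after "Call:" as name(argument=value, ...), one argument or row to a line, values as JSON. step_arm: Moves the arm, as the interface text tells. Its arguments: {"type":"object","properties":{"moves":{"type":"array"},"grip":{"type":"number"}},"required":["moves"]}

```bash
mkdir -p pics; cat > h.py <<'E'
import numpy as np, cv2
from cell import env, optics
def cam(n): return optics.read_camera(n)
def ray(c,u,v):
    R=c["view"][:3,:3];t=c["view"][:3,3]
    d=R.T@np.linalg.inv(c["mtx"])@np.array([u,v,1.]);o=-R.T@t
    return o,d/np.linalg.norm(d)
def onz(c,u,v,z):
    o,d=ray(c,u,v);return o+d*(z-o[2])/d[2]
def tri(rs):
    A=0;b=0
    for o,d in rs:
        P=np.eye(3)-np.outer(d,d);A=A+P;b=b+P@o
    x=np.linalg.solve(A,b);return x,[np.linalg.norm((np.eye(3)-np.outer(d,d))@(x-o)) for o,d in rs]
def proj(c,p):
    q=c["mtx"]@(c["view"]@np.append(p,1))[:3];return q[:2]/q[2]
E
python3 - <<'E'
from h import *
for n in("scene","side"):
    c=cam(n);cv2.imwrite(f"pics/{n}0.png",c["pixels"]);print(n,ray(c,320,200))
s=env.state();print(s,env.grip_depth)
E
```

```text
scene (array([1383.70437764,  255.22687019, 1309.20234513]), array([-0.57070188, -0.1999176 , -0.79644982]))
side (array([327.29722774, 811.75726312, 900.51110223]), array([ 0.21606931, -0.72841566, -0.65017281]))
{'t': 0.1, 'joints': array([ 1.14438301e+00,  4.91512919e-01,  1.55936632e+00, -2.46248610e-05,
        1.09165873e+00, -1.05620786e-01]), 'qvel': array([-9.89362407e-05, -5.83152725e-04, -1.28918998e-03, -8.31346833e-04,
       -2.51668516e-03, -9.11108189e-04]), 'tau': array([ 1.92389758e-03, -6.13630342e+01, -2.58608669e+01,  6.93726051e-02,
        4.70219110e-02, -6.71134239e-05]), 'eef_pos': array([196.99038795, 592.94062298, 214.1193391 ]), 'tcp_rot': array([-3.14065030e+00, -7.79404651e-05,  2.82081145e+00]), 'ft_force': array([ 0.24589064,  0.3826692 , -0.5116432 ]), 'moment': array([ 0.0133171 , -0.01789764, -0.03426777]), 'grip_force': 0.0, 'opening': 0.9962731071882498} -18.8
```

View pics/scene0.png

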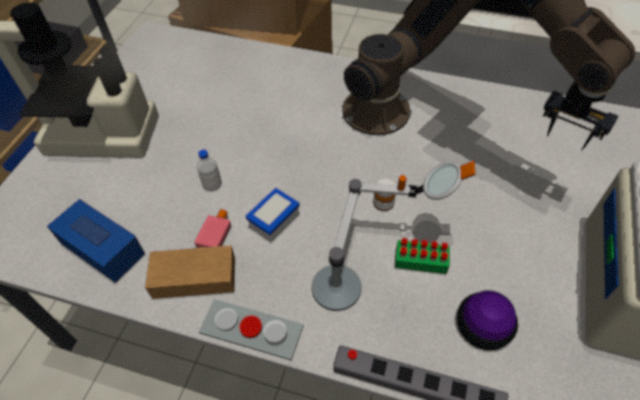

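View pics/side0.png

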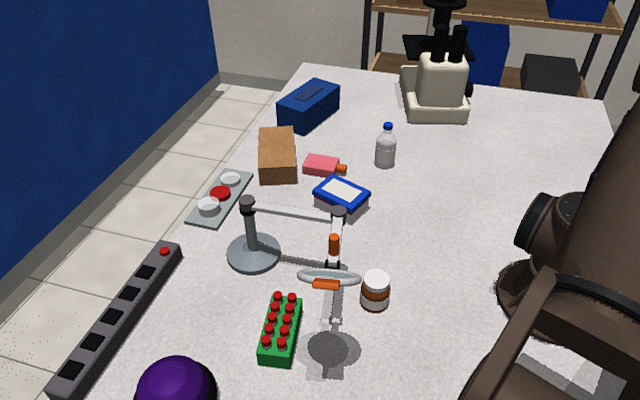

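The scene view shows the lid at (273,211), knob (402,183), tab (468,171), elbow cap (355,186) and post cap (337,256). In the side view they are at (341,190), (334,245), (326,284), (338,212) and (247,203), with the foot at (254,253).

```bash
cat >> h.py <<'E'
def blob(img,lo,hi,near,rad=25,minA=8):
    m=cv2.inRange(cv2.cvtColor(img,cv2.COLOR_BGR2HSV),lo,hi)
    n,l,s,c=cv2.connectedComponentsWithStats(m)
    k=[i for i in range(1,n) if s[i,4]>=minA and np.hypot(*(c[i]-near))<rad]
    if not k:return None
    i=max(k,key=lambda i:s[i,4]);return c[i],s[i],l==i
OR=((5,150,120),(20,255,255));BL=((105,130,60),(125,255,255));GF=((85,20,60),(115,110,190))
def rect(m):
    cs,_=cv2.findContours(m.astype('uint8'),cv2.RETR_EXTERNAL,2);k=max(cs,key=cv2.contourArea);h=cv2.convexHull(k)
    return cv2.approxPolyDP(h,0.04*cv2.arcLength(h,True),True)[:,0]
E
python3 - <<'E'
from h import *
np.set_printoptions(precision=1,suppress=True)
a=cam("scene");b=cam("side");A=a["pixels"];B=b["pixels"]
for nm,col,pa,pb in(("knob",OR,(402,183),(334,245)),("tab",OR,(468,171),(326,284)),("lid",BL,(273,211),(341,195))):
    x=blob(A,*col,pa);y=blob(B,*col,pb)
    print(nm,x[0],x[1],y[0],y[1],*tri([ray(a,*x[0]),ray(b,*y[0])]))
    if nm=="lid":
        for c,m in((a,x[2]),(b,y[2])):
            r=rect(m);print(r.tolist(),[onz(c,*p,60)[:2] for p in r])
# white panel
for c,p in((a,(273,211)),(b,(341,190))):
    m=blob(c["pixels"],(0,0,150),(180,70,255),p,12)
    print("panel",m[0],m[1],onz(c,*m[0],60)); r=rect(m[2]);print([onz(c,*q,60)[:2] for q in r])
# coarse: elbow & post caps, feet
print("post",tri([ray(a,337,256),ray(b,247,203)]),"elbow",tri([ray(a,355,186),ray(b,338,212)]))
for c,p in((a,(336,288)),(b,(254,253))):
    hsv=cv2.cvtColor(c["pixels"],cv2.COLOR_BGR2HSV);print(hsv[p[1]+8,p[0]-15],hsv[p[1]+8,p[0]+15])
print("foot",onz(a,336,288,15),onz(b,254,253,15))
cv2.imwrite("pics/c.png",np.hstack([cv2.resize(A[150:310,260:490],None,fx=1.7,fy=3.4*.5*1,interpolation=2),cv2.resize(B[170:330,215:390],None,fx=1.7,fy=1.7,interpolation=2)]))
E
```

```text
knob [402.1 178.1] [399 176   7   5  30] [333.6 236.7] [329 233  10   8  63] [488.6 175.  242.4] [np.float64(0.701787468196695), np.float64(0.701787468196709)]
tab [467.5 169.3] [461 161  14  17 172] [325.6 283.6] [312 278  28  12 262] [459.3 333.5 295.2] [np.float64(0.43182412156808025), np.float64(0.4318241215680876)]
lid [272.2 213.2] [247 189  52  45 619] [341.2 194.3] [312 174  59  40 737] [ 562.  -187.9   42.9] [np.float64(2.087884200319052), np.float64(2.0878842003189972)]
[[276, 189], [298, 204], [268, 233], [247, 215]] [array([ 485.5, -201.1]), array([ 521.3, -117.5]), array([ 644.5, -167.3]), array([ 601.9, -249.9])]
[[313, 189], [334, 174], [370, 194], [351, 213]] [array([ 639.4, -170.4]), array([ 600.5, -255.1]), array([ 479.3, -194.6]), array([ 511.8, -102.1])]
panel [272.  208.5] [255 194  35  30 566] [ 558.9 -186.8   60. ]
[array([ 503. , -191.4]), array([ 528.8, -143.5]), array([ 612.4, -182.6]), array([ 588.5, -229.8])]
panel [341.5 189.9] [322 178  40  25 495] [ 560.6 -189.6   60. ]
[array([ 617.4, -186.3]), array([ 595.5, -236.5]), array([ 505.5, -196. ]), array([ 527.7, -144.4])]
post (array([729.8,  64. , 178.4]), [np.float64(1.7585320783993197), np.float64(1.758532078399385)]) elbow (array([511.5,  52.6, 195.7]), [np.float64(1.6752996744083661), np.float64(1.675299674408253)])
[ 90  15 121] [102  21 124]
[105  23 156] [110  24 157]
foot [736.7  64.   15. ] [724.8  68.8  15. ]
```

View pics/c.png

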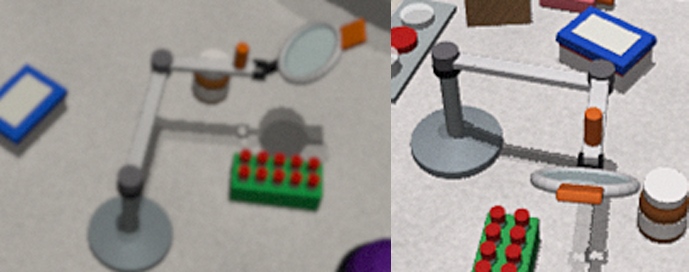

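Crops: lid, knob, tab and elbow are all clearly visible. Box centre ≈ (560,-188), shoulder ≈ (731,66), elbow ≈ (512,52), knob ≈ (488,175).

```bash
cat >> h.py <<'E'
from scipy.spatial.transform import Rotation as Ro
def to(p,yaw=None):
    s=env.state();R=Ro.from_euler("xyz",s["tcp_rot"])
    d=R.inv().apply(np.array(p)-s["eef_pos"]);y=s["tcp_rot"][2]
    r=0 if yaw is None else -((yaw-y+np.pi)%(2*np.pi)-np.pi)
    print("t%.2f pos"%s["t"],s["eef_pos"].round(1),"yaw %.3f"%y,"F",s["ft_force"].round(1),"-> txyz",d.round(1),"roll %.3f"%r)
E
python3 - <<'E'
from h import *
to((560,-188,345),1.76);to((560,-188,90),1.76)
a=cam("scene");b=cam("side")
print("bottle cap",tri([ray(a,203,154),ray(b,388,126)]),"jar",tri([ray(a,385,184),ray(b,376,277)]))
E
```

```text
t0.20 pos [197.  593.  214.3] yaw 2.821 F [ 0.3  0.  -1.1] -> txyz [-590.7 -626.8 -130.4] roll 1.061
t0.20 pos [197.  593.  214.3] yaw 2.821 F [ 0.3  0.  -1.1] -> txyz [-590.8 -626.6  124.6] roll 1.061
bottle cap (array([ 478.51284547, -431.6522512 ,  142.18139337]), [np.float64(0.08614094390656275), np.float64(0.0861409439065126)]) jar (array([400.40652817, 120.78070357,  90.77568316]), [np.float64(1.7665081111191812), np.float64(1.7665081111192351)])
```

Call:
step_arm(
  moves=[
    {"tz": -42},
    {"tz": -84},
    {"tz": -130},
    {"tz": -130},
    {"tx": -591, "ty": -627, "tz": -130},
    {"tx": -591, "ty": -627, "tz": -130},
    {"tx": -591, "ty": -627, "tz": -130},
    {"tx": -591, "ty": -627, "tz": -130},
    {"tx": -591, "ty": -627, "tz": -130},
    {"tx": -591, "ty": -627, "tz": -130},
    {"tx": -591, "ty": -627, "tz": -130},
    {"tx": -591, "ty": -627, "tz": -130},
  ],
  grip=0,
)

```text
validation failed for argument at $.mo...
```

```bash
python3 -c "
from h import *
to((560,-188,345),1.76)"
```

```text
t0.30 pos [197.  593.1 214.5] yaw 2.821 F [ 1.1 -0.4 -0.5] -> txyz [-590.7 -626.8 -130.4] roll 1.061
```

All four fields are probably required in each row.

Call:
step_arm(
  moves=[
    {"tx": 0, "ty": 0, "tz": -42, "roll": 0},
    {"tx": 0, "ty": 0, "tz": -84, "roll": 0},
    {"tx": 0, "ty": 0, "tz": -130, "roll": 0},
    {"tx": 0, "ty": 0, "tz": -130, "roll": 0},
    {"tx": -591, "ty": -627, "tz": -130, "roll": 0},
    {"tx": -591, "ty": -627, "tz": -130, "roll": 0},
    {"tx": -591, "ty": -627, "tz": -130, "roll": 0},
    {"tx": -591, "ty": -627, "tz": -130, "roll": 0},
    {"tx": -591, "ty": -627, "tz": -130, "roll": 0},
    {"tx": -591, "ty": -627, "tz": -130, "roll": 0},
    {"tx": -591, "ty": -627, "tz": -130, "roll": 0},
    {"tx": -591, "ty": -627, "tz": -130, "roll": 0},
  ],
  grip=0,
)

```text
t: 1.3
eef_pos: [337.7, 289.0, 344.7]
tcp_rot: [3.141, 0.0, 2.821]
ft_force: [1.4, 0.0, 0.9]
opening: 0.215
grip_force: 0.0
```

```bash
python3 -c "
from h import *
to((560,-188,345),1.76)"
```

```text
t1.30 pos [337.7 289.  344.7] yaw 2.821 F [1.4 0.  0.9] -> txyz [-361.1 -382.7   -0.4] roll 1.061
```

Call:
step_arm(
  moves=[
    {"tx": -361, "ty": -383, "tz": 0, "roll": 1.061},
    {"tx": -361, "ty": -383, "tz": 0, "roll": 1.061},
    {"tx": -361, "ty": -383, "tz": 0, "roll": 1.061},
    {"tx": -361, "ty": -383, "tz": 0, "roll": 1.061},
    {"tx": -361, "ty": -383, "tz": 0, "roll": 1.061},
    {"tx": -361, "ty": -383, "tz": 0, "roll": 1.061},
    {"tx": -361, "ty": -383, "tz": 0, "roll": 1.061},
    {"tx": -361, "ty": -383, "tz": 0, "roll": 1.061},
    {"tx": -361, "ty": -383, "tz": 0, "roll": 1.061},
    {"tx": -361, "ty": -383, "tz": 0, "roll": 1.061},
    {"tx": -361, "ty": -383, "tz": 0, "roll": 1.061},
    {"tx": -361, "ty": -383, "tz": 0, "roll": 1.061},
  ],
)

```text
t: 2.3
eef_pos: [548.6, -164.8, 344.5]
tcp_rot: [3.141, -0.0, 1.759]
ft_force: [-0.0, 0.5, 0.5]
opening: 0.003
grip_force: 0.0
```

```bash
python3 -c "
from h import *
to((560,-188,75),1.76)"
```

```text
t2.30 pos [ 548.6 -164.8  344.5] yaw 1.759 F [-0.   0.5  0.5] -> txyz [-25.    6.7 269.5] roll -0.001
```

Call:
step_arm(
  moves=[
    {"tx": -25, "ty": 7, "tz": 40, "roll": 0},
    {"tx": -25, "ty": 7, "tz": 80, "roll": 0},
    {"tx": -25, "ty": 7, "tz": 120, "roll": 0},
    {"tx": -25, "ty": 7, "tz": 160, "roll": 0},
    {"tx": -25, "ty": 7, "tz": 200, "roll": 0},
    {"tx": -25, "ty": 7, "tz": 235, "roll": 0},
    {"tx": -25, "ty": 7, "tz": 260, "roll": 0},
    {"tx": -25, "ty": 7, "tz": 269, "roll": 0},
    {"tx": -25, "ty": 7, "tz": 269, "roll": 0},
  ],
)

```text
t: 3.05
eef_pos: [559.1, -185.5, 73.7]
tcp_rot: [-3.139, -0.002, 1.76]
ft_force: [0.7, 0.2, 0.6]
opening: 0.003
grip_force: 0.0
```

```bash
python3 -c "
from h import *
to((560,-188,60),1.76)"
```

```text
t3.05 pos [ 559.1 -185.5   73.7] yaw 1.760 F [0.7 0.2 0.6] -> txyz [-2.7  0.5 13.7] roll -0.000
```

Call:
step_arm(
  moves=[
    {"tx": -2, "ty": 0, "tz": 3, "roll": 0},
    {"tx": -2, "ty": 0, "tz": 6, "roll": 0},
    {"tx": -2, "ty": 0, "tz": 8, "roll": 0},
    {"tx": -2, "ty": 0, "tz": 9, "roll": 0},
    {"tx": -2, "ty": 0, "tz": 10, "roll": 0},
    {"tx": -2, "ty": 0, "tz": 11, "roll": 0},
    {"tx": -2, "ty": 0, "tz": 12, "roll": 0},
    {"tx": -2, "ty": 0, "tz": 13, "roll": 0},
    {"tx": -2, "ty": 0, "tz": 14, "roll": 0},
    {"tx": -2, "ty": 0, "tz": 15, "roll": 0},
    {"tx": -2, "ty": 0, "tz": 16, "roll": 0},
    {"tx": -2, "ty": 0, "tz": 16, "roll": 0},
  ],
)

```text
t: 4.05
eef_pos: [560.3, -187.8, 60.4]
tcp_rot: [3.141, 0.0, 1.76]
ft_force: [-2.5, 0.8, 9.3]
opening: 0.008
grip_force: 4.3
```

Call:
step_arm(
  moves=[
    {"tx": 0, "ty": 0, "tz": 1, "roll": 0},
    {"tx": 0, "ty": 0, "tz": 2, "roll": 0},
    {"tx": 0, "ty": 0, "tz": 3, "roll": 0},
    {"tx": 0, "ty": 0, "tz": 4, "roll": 0},
    {"tx": 0, "ty": 0, "tz": 4, "roll": 0},
  ],
)

```text
t: 4.47
eef_pos: [560.3, -187.8, 56.4]
tcp_rot: [3.141, 0.0, 1.76]
ft_force: [-1.8, 0.3, 8.8]
opening: 0.008
grip_force: 4.5
```

Call:
step_arm(
  moves=[
    {"tx": 0, "ty": 0, "tz": 0.5, "roll": 0},
    {"tx": 0, "ty": 0, "tz": 1, "roll": 0},
    {"tx": 0, "ty": 0, "tz": 1.5, "roll": 0},
    {"tx": 0, "ty": 0, "tz": 2, "roll": 0},
    {"tx": 0, "ty": 0, "tz": 2, "roll": 0},
  ],
)

```text
t: 4.88
eef_pos: [560.4, -187.8, 55.2]
tcp_rot: [3.141, 0.001, 1.76]
ft_force: [-4.7, 2.6, 17.9]
opening: 0.006
grip_force: 9.2
```

Call:
step_arm(
  moves=[
    {"tx": 0, "ty": 0, "tz": 0.4, "roll": 0},
    {"tx": 0, "ty": 0, "tz": 0.4, "roll": 0},
    {"tx": 0, "ty": 0, "tz": 0.4, "roll": 0},
  ],
)

```text
t: 5.13
eef_pos: [560.4, -187.8, 55.2]
tcp_rot: [3.14, 0.001, 1.76]
ft_force: [-6.3, 3.0, 22.9]
opening: 0.003
grip_force: 11.2
```

Hold about 0.6 s at ~23 N, then retreat gently.

Call:
step_arm(
  moves=[
    {"tx": 0, "ty": 0, "tz": 0, "roll": 0},
    {"tx": 0, "ty": 0, "tz": 0, "roll": 0},
    {"tx": 0, "ty": 0, "tz": 0, "roll": 0},
    {"tx": 0, "ty": 0, "tz": 0, "roll": 0},
    {"tx": 0, "ty": 0, "tz": 0, "roll": 0},
    {"tx": 0, "ty": 0, "tz": 0, "roll": 0},
    {"tx": 0, "ty": 0, "tz": 0, "roll": 0},
  ],
)

```text
t: 5.72
eef_pos: [560.4, -187.8, 55.2]
tcp_rot: [3.141, 0.001, 1.76]
ft_force: [-6.2, 2.2, 21.8]
opening: 0.005
grip_force: 11.2
```

Call:
step_arm(
  moves=[
    {"tx": 0, "ty": 0, "tz": -5, "roll": 0},
    {"tx": 0, "ty": 0, "tz": -20, "roll": 0},
    {"tx": 0, "ty": 0, "tz": -50, "roll": 0},
    {"tx": 0, "ty": 0, "tz": -90, "roll": 0},
    {"tx": 0, "ty": 0, "tz": -130, "roll": 0},
    {"tx": 0, "ty": 0, "tz": -170, "roll": 0},
    {"tx": 0, "ty": 0, "tz": -210, "roll": 0},
    {"tx": 0, "ty": 0, "tz": -240, "roll": 0},
    {"tx": 0, "ty": 0, "tz": -250, "roll": 0},
    {"tx": 0, "ty": 0, "tz": -250, "roll": 0},
  ],
)

```text
t: 6.55
eef_pos: [560.8, -188.0, 305.9]
tcp_rot: [3.138, 0.003, 1.76]
ft_force: [0.1, -0.2, 0.1]
opening: 0.006
grip_force: 0.0
```

```bash
python3 - <<'E'
from h import *
to((488.5,175,310),1.756)
w=cam("wrist");cv2.imwrite("pics/w1.png",w["pixels"])
for n,p in(("scene",(272,208)),("side",(341,190))):
    c=cam(n);m=blob(c["pixels"],(0,0,150),(180,70,255),p,14)
    print("panel",m[0],m[1],onz(c,*m[0],55))
    h=cv2.cvtColor(c["pixels"],cv2.COLOR_BGR2HSV)[p[1]-30:p[1]+45,p[0]-40:p[0]+40]
    print("red px",(((h[...,0]<6)|(h[...,0]>174))&(h[...,1]>150)&(h[...,2]>80)).sum())
print(proj(w,(560,-188,55)))
E
```

```text
t6.55 pos [ 560.8 -188.   305.9] yaw 1.760 F [ 0.1 -0.2  0.1] -> txyz [370.1  -2.7  -5.1] roll 0.004
panel [262.92857143 218.        ] [261 216   5   4  14] [ 595.80274468 -202.32191291   55.        ]
red px 0
panel [330.125   185.78125] [327 183   8   6  32] [ 598.1958625  -204.29637701   55.        ]
red px 2
[317.67131068 166.78036795]
```

View pics/w1.png

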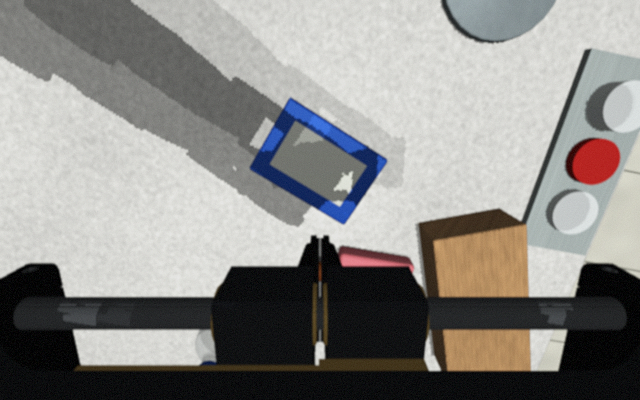

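The wrist view shows the lid with no red band, corners (291,98),(387,157),(344,223),(250,167); the gripper shades it. The knob is next: open the gripper and move above it.

Call:
step_arm(
  moves=[
    {"tx": 40, "ty": 0, "tz": -10, "roll": 0},
    {"tx": 80, "ty": 0, "tz": -10, "roll": 0},
    {"tx": 120, "ty": 0, "tz": -10, "roll": 0},
    {"tx": 160, "ty": 0, "tz": -10, "roll": 0},
    {"tx": 200, "ty": 0, "tz": -10, "roll": 0},
    {"tx": 240, "ty": -1, "tz": -10, "roll": 0},
    {"tx": 280, "ty": -2, "tz": -10, "roll": 0},
    {"tx": 310, "ty": -3, "tz": -10, "roll": 0},
    {"tx": 310, "ty": -3, "tz": -10, "roll": 0},
    {"tx": 310, "ty": -3, "tz": -10, "roll": 0},
  ],
  grip=60,
)

```text
t: 7.53
eef_pos: [498.3, 117.3, 311.6]
tcp_rot: [-3.139, -0.0, 1.763]
ft_force: [0.5, 0.4, -0.3]
opening: 0.616
grip_force: 0.0
```

```bash
python3 - <<'E'
from h import *
w=cam("wrist");cv2.imwrite("pics/w2.png",w["pixels"])
to((488.5,175,310),1.756)
print(proj(w,(488.5,175,245)))
E
```

```text
t7.58 pos [498.7 116.3 311.8] yaw 1.761 F [ 0.7 -0.2 -0.8] -> txyz [59.5  1.1  1.8] roll 0.005
[321.33487566 130.60380154]
```

View pics/w2.png

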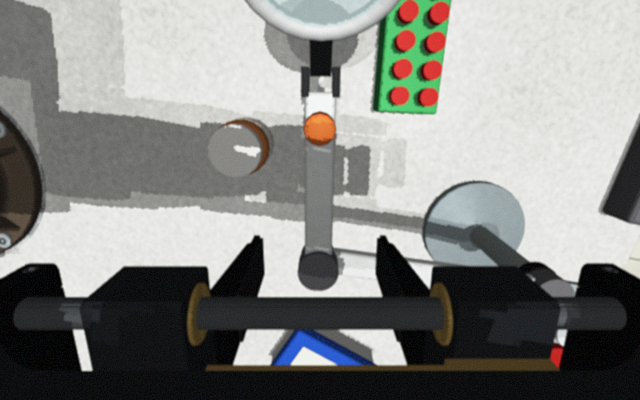

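Knob at (320,128), predicted (321,131): good. The forearm runs along the tool x axis. Move over the knob and descend.

Call:
step_arm(
  moves=[
    {"tx": 30, "ty": 1, "tz": 0, "roll": 0},
    {"tx": 60, "ty": 1, "tz": 2, "roll": 0},
    {"tx": 60, "ty": 1, "tz": 2, "roll": 0},
    {"tx": 60, "ty": 1, "tz": 30, "roll": 0},
    {"tx": 60, "ty": 1, "tz": 60, "roll": 0},
    {"tx": 60, "ty": 1, "tz": 85, "roll": 0},
    {"tx": 60, "ty": 1, "tz": 100, "roll": 0},
    {"tx": 60, "ty": 1, "tz": 106, "roll": 0},
    {"tx": 60, "ty": 1, "tz": 106, "roll": 0},
  ],
)

```text
t: 8.33
eef_pos: [488.6, 174.0, 205.7]
tcp_rot: [-3.138, 0.0, 1.758]
ft_force: [0.8, 0.5, 0.4]
opening: 0.632
grip_force: 0.0
```

Call:
step_arm(
  moves=[
    {"tx": 0, "ty": 0, "tz": 0, "roll": 0},
    {"tx": 0, "ty": 0, "tz": 0, "roll": 0},
    {"tx": 0, "ty": 0, "tz": 0, "roll": 0},
    {"tx": 0, "ty": 0, "tz": 0, "roll": 0},
    {"tx": 0, "ty": 0, "tz": 0, "roll": 0},
    {"tx": 0, "ty": 0, "tz": 0, "roll": 0},
    {"tx": 0, "ty": 0, "tz": 0, "roll": 0},
    {"tx": 0, "ty": 0, "tz": 0, "roll": 0},
  ],
  grip=0,
)

```text
t: 9.0
eef_pos: [487.6, 175.1, 207.4]
tcp_rot: [-3.139, -0.0, 1.76]
ft_force: [-7.7, -1.5, 5.5]
opening: 0.224
grip_force: 30.0
```

```bash
cat >> h.py <<'E'
from scipy.optimize import fsolve
S=np.array([731.,66.]);B=np.array([560.,-188.])
u=lambda a:np.array([np.cos(a),np.sin(a)])
def ik(p,L,g): # upper dir a, forearm dir f
    return fsolve(lambda q:S+220*u(q[0])+L*u(q[1])-p,g)
E
python3 - <<'E'
from h import *
for n,p in(("scene",(402,178)),("side",(334,237))):
    c=cam(n);q=blob(c["pixels"],*OR,(468,171) if n=="scene" else (326,284));print(q[0])
s=env.state();p0=s["eef_pos"][:2];print(s["opening"]*95,s["grip_force"])
R=Ro.from_euler("xyz",s["tcp_rot"])
q0=ik(p0,125,[np.pi,1.75]);q1=ik(B,250,[np.pi+1.9,np.pi+.19]);print(p0,q0,q1)
for i in range(1,21):
    q=q0+(q1-q0)*i/20;p=S+220*u(q[0])+125*u(q[1])
    d=R.inv().apply(np.append(p-p0,0));print(i,p.round(0),d[:2].round(1),"roll %.3f"%(q0[1]-q[1]))
E
```

```text
[467.23353293 170.23952096]
[324.5095057  283.57414449]
21.54283762807503 29.996943175792694
[487.57470123 175.13306987] [3.20332118 1.76272702] [5.05804879 3.33076915]
1 [480. 153.] [-20.7 -11.4] roll -0.078
2 [475. 130.] [-42.3 -20.9] roll -0.157
3 [472. 106.] [-64.5 -28.4] roll -0.235
4 [471.  83.] [-87.2 -33.8] roll -0.314
5 [472.  60.] [-110.2  -37.2] roll -0.392
6 [475.  37.] [-133.2  -38.5] roll -0.470
7 [480.  15.] [-156.1  -37.7] roll -0.549
8 [487.  -7.] [-178.8  -34.8] roll -0.627
9 [496. -28.] [-201.  -30.] roll -0.706
10 [507. -48.] [-222.5  -23.2] roll -0.784
11 [519. -66.] [-243.2  -14.6] roll -0.862
12 [533. -84.] [-263.    -4.2] roll -0.941
13 [ 548. -100.] [-281.6    7.9] roll -1.019
14 [ 565. -114.] [-298.9   21.5] roll -1.098
15 [ 583. -127.] [-314.9   36.5] roll -1.176
16 [ 601. -138.] [-329.4   52.8] roll -1.254
17 [ 621. -148.] [-342.2   70.3] roll -1.333
18 [ 641. -155.] [-353.4   88.7] roll -1.411
19 [ 662. -161.] [-362.7  108. ] roll -1.490
20 [ 683. -164.] [-370.3  127.8] roll -1.568
```

Call:
step_arm(
  moves=[
    {"tx": -5, "ty": -3, "tz": 0, "roll": -0.02},
    {"tx": -12, "ty": -7, "tz": 0, "roll": -0.045},
    {"tx": -21, "ty": -11.4, "tz": 0, "roll": -0.078},
    {"tx": -31.5, "ty": -16.5, "tz": 0, "roll": -0.118},
    {"tx": -42.3, "ty": -21, "tz": 0, "roll": -0.157},
    {"tx": -53.4, "ty": -25, "tz": 0, "roll": -0.196},
    {"tx": -64.5, "ty": -28.4, "tz": 0, "roll": -0.235},
    {"tx": -76, "ty": -31.3, "tz": 0, "roll": -0.275},
    {"tx": -87.2, "ty": -33.8, "tz": 0, "roll": -0.314},
    {"tx": -98.7, "ty": -35.7, "tz": 0, "roll": -0.353},
    {"tx": -110.2, "ty": -37.2, "tz": 0, "roll": -0.392},
    {"tx": -110.2, "ty": -37.2, "tz": 0, "roll": -0.392},
  ],
)

```text
t: 10.1
eef_pos: [469.6, 59.6, 207.3]
tcp_rot: [-3.137, -0.004, 2.154]
ft_force: [-16.0, 0.6, 10.7]
opening: 0.229
grip_force: 30.0
```

```bash
python3 - <<'E'
from h import *
to((472,60,207),1.76+.392)
s=env.state();print(s["opening"]*95,s["grip_force"],s["moment"])
for n in("scene","side"):
    c=cam(n);p=proj(c,np.append(s["eef_pos"][:2],243));k=blob(c["pixels"],*OR,p,40);print(n,p,k and k[0])
cv2.imwrite("pics/s3.png",c["pixels"])
E
```

```text
t10.10 pos [469.6  59.6 207.3] yaw 2.154 F [-16.    0.6  10.7] -> txyz [-1.   2.2  0.3] roll 0.002
21.76448780663486 30.01123756170273 [-0.00255504  2.40024506 -0.11929666]
scene [361.67068437 163.57507873] None
side [355.95902597 202.03922782] [355.         209.07692308]
```

View pics/s3.png

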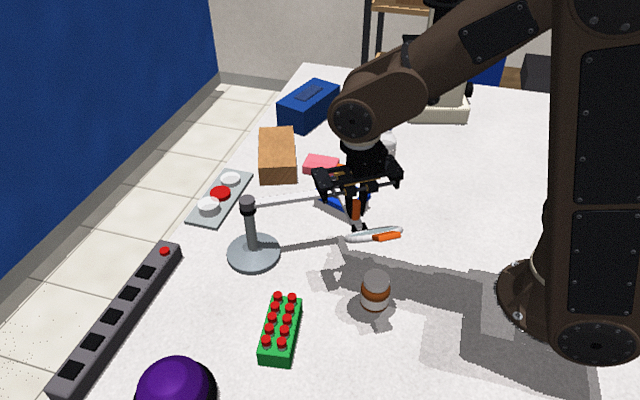

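Side view: gripper holds the knob at (355,209), and the lens head has swung round to (375,236). It is well clear of the robot's arm.

```bash
cat > way.py <<'E'
from h import *
import sys
def go(n):
    s=env.state();p0=s["eef_pos"][:2];R=Ro.from_euler("xyz",s["tcp_rot"])
    q0=ik(p0,125,[4,2.5]);q1=ik(B,250,[5,3.3]);print(p0,q0,q1,"yaw",s["tcp_rot"][2])
    for i in range(1,n+1):
        q=q0+(q1-q0)*i/n;d=R.inv().apply(np.append(S+220*u(q[0])+125*u(q[1])-p0,0))
        print(i,d[:2].round(1),"roll %.3f"%(q0[1]-q[1]))
if __name__=="__main__": go(int(sys.argv[1]))
E
python3 way.py 22
```

```text
[470.17844005  59.93486419] [3.66302661 2.16574507] [5.05804879 3.33076915] yaw 2.151554289750169
1 [-14.2  -7. ] roll -0.053
2 [-28.8 -13.1] roll -0.106
3 [-43.6 -18.3] roll -0.159
4 [-58.7 -22.5] roll -0.212
5 [-73.9 -25.8] roll -0.265
6 [-89.3 -28.1] roll -0.318
7 [-104.7  -29.5] roll -0.371
8 [-120.1  -29.9] roll -0.424
9 [-135.4  -29.4] roll -0.477
10 [-150.7  -27.9] roll -0.530
11 [-165.7  -25.6] roll -0.583
12 [-180.5  -22.3] roll -0.635
13 [-195.   -18.1] roll -0.688
14 [-209.2  -13.1] roll -0.741
15 [-222.9   -7.2] roll -0.794
16 [-236.2   -0.5] roll -0.847
17 [-249.1    7. ] roll -0.900
18 [-261.3   15.2] roll -0.953
19 [-273.    24.1] roll -1.006
20 [-284.1   33.6] roll -1.059
21 [-294.5   43.8] roll -1.112
22 [-304.3   54.6] roll -1.165
```

Call:
step_arm(
  moves=[
    {"tx": -7, "ty": -3.6, "tz": 0, "roll": -0.026},
    {"tx": -14.2, "ty": -7, "tz": 0, "roll": -0.053},
    {"tx": -28.8, "ty": -13.1, "tz": 0, "roll": -0.106},
    {"tx": -43.6, "ty": -18.3, "tz": 0, "roll": -0.159},
    {"tx": -58.7, "ty": -22.5, "tz": 0, "roll": -0.212},
    {"tx": -73.9, "ty": -25.8, "tz": 0, "roll": -0.265},
    {"tx": -89.3, "ty": -28.1, "tz": 0, "roll": -0.318},
    {"tx": -104.7, "ty": -29.5, "tz": 0, "roll": -0.371},
    {"tx": -120.1, "ty": -29.9, "tz": 0, "roll": -0.424},
    {"tx": -135.4, "ty": -29.4, "tz": 0, "roll": -0.477},
    {"tx": -150.7, "ty": -27.9, "tz": 0, "roll": -0.53},
    {"tx": -165.7, "ty": -25.6, "tz": 0, "roll": -0.583},
  ],
)

```text
t: 11.2
eef_pos: [539.3, -93.3, 207.4]
tcp_rot: [-3.139, -0.007, 2.738]
ft_force: [-21.7, -3.9, 10.9]
opening: 0.223
grip_force: 30.0
```

```bash
python3 way.py 11
```

```text
[539.30974794 -93.34396638] [4.36005241 2.75489755] [5.05804879 3.33076915] yaw 2.7377463154750794
1 [-14.2  -5.4] roll -0.052
2 [-28.6  -9.9] roll -0.105
3 [-43.2 -13.4] roll -0.157
4 [-58.  -16.1] roll -0.209
5 [-72.8 -17.8] roll -0.262
6 [-87.6 -18.6] roll -0.314
7 [-102.4  -18.5] roll -0.366
8 [-117.   -17.4] roll -0.419
9 [-131.6  -15.5] roll -0.471
10 [-145.8  -12.7] roll -0.524
11 [-159.9   -9.1] roll -0.576
```

Call:
step_arm(
  moves=[
    {"tx": -14.2, "ty": -5.4, "tz": 0, "roll": -0.052},
    {"tx": -28.6, "ty": -9.9, "tz": 0, "roll": -0.105},
    {"tx": -43.2, "ty": -13.4, "tz": 0, "roll": -0.157},
    {"tx": -58, "ty": -16.1, "tz": 0, "roll": -0.209},
    {"tx": -72.8, "ty": -17.8, "tz": 0, "roll": -0.262},
    {"tx": -87.6, "ty": -18.6, "tz": 0, "roll": -0.314},
    {"tx": -102.4, "ty": -18.5, "tz": 0, "roll": -0.366},
    {"tx": -117, "ty": -17.4, "tz": 0, "roll": -0.419},
    {"tx": -131.6, "ty": -15.5, "tz": 0, "roll": -0.471},
    {"tx": -145.8, "ty": -12.7, "tz": 0, "roll": -0.524},
    {"tx": -159.9, "ty": -9.1, "tz": 0, "roll": -0.576},
    {"tx": -159.9, "ty": -9.1, "tz": 0, "roll": -0.576},
  ],
)

```text
t: 12.2
eef_pos: [686.5, -167.4, 207.6]
tcp_rot: [-3.138, -0.001, -2.97]
ft_force: [0.2, -10.9, 4.0]
opening: 0.226
grip_force: 30.0
```

```bash
python3 - <<'E'
from h import *
s=env.state();p=s["eef_pos"][:2];q=ik(p,125,[5,3.3]);to((683,-164,207),3.331-2*np.pi)
print(q,"lens est",S+220*u(q[0])+250*u(q[1]),s["opening"]*95)
a=cam("scene");b=cam("side")
E=np.append(S+220*u(q[0]),190)
for c,n in((a,"scene"),(b,"side")):
    t=proj(c,E+np.append(285*u(q[1]),105));k=blob(c["pixels"],*OR,t,40);print(n,t,k and (k[0],k[1]))
f=lambda i:i
cv2.imwrite("pics/c4.png",np.vstack([cv2.resize(c["pixels"][y:y+150,x:x+300],None,fx=2,fy=2) for c,y,x in((a,120,180),(b,130,220))])[:600])
E
```

```text
t12.20 pos [ 686.5 -167.4  207.6] yaw -2.970 F [  0.2 -10.9   4. ] -> txyz [2.9 4.  0.6] roll -0.018
[5.07208557 3.36329143] lens est [ 564.55652747 -194.89259131] 21.49679234415124
scene [261.27972898 146.807357  ] None
side [357.16757382 116.7238158 ] (array([357.02777778, 117.57638889]), array([351, 109,  13,  18, 144], dtype=int32))
```

View pics/c4.png

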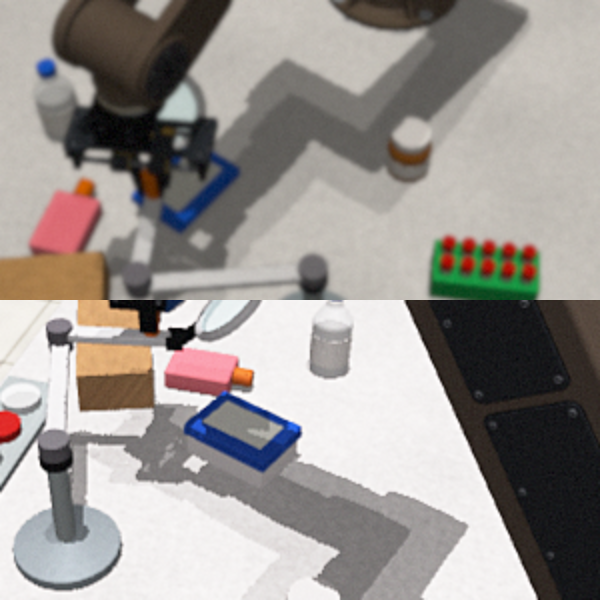

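Crops: gripper on the knob above the foot of the lid, forearm now pointing toward the base, and the tab at the predicted side pixel (357,117). A small correction, then release.

Call:
step_arm(
  moves=[
    {"tx": 1.5, "ty": 2, "tz": 0, "roll": 0},
    {"tx": 3, "ty": 4, "tz": 0, "roll": 0},
    {"tx": 3, "ty": 4, "tz": 0, "roll": 0},
    {"tx": 3, "ty": 4, "tz": 0, "roll": 0},
  ],
)

```text
t: 12.63
eef_pos: [683.1, -162.9, 207.7]
tcp_rot: [-3.138, 0.003, -2.973]
ft_force: [5.6, -11.7, -1.2]
opening: 0.229
grip_force: 30.0
```

Call:
step_arm(
  moves=[
    {"tx": 0, "ty": 0, "tz": 0, "roll": 0},
    {"tx": 0, "ty": 0, "tz": 0, "roll": 0},
    {"tx": 0, "ty": 0, "tz": 0, "roll": 0},
    {"tx": 0, "ty": 0, "tz": 0, "roll": 0},
    {"tx": 0, "ty": 0, "tz": -30, "roll": 0},
    {"tx": 0, "ty": 0, "tz": -65, "roll": 0},
    {"tx": 0, "ty": 0, "tz": -100, "roll": 0},
    {"tx": 0, "ty": 0, "tz": -140, "roll": 0},
    {"tx": 0, "ty": 0, "tz": -160, "roll": 0},
    {"tx": -30, "ty": 0, "tz": -160, "roll": 0},
    {"tx": -60, "ty": 0, "tz": -160, "roll": 0},
    {"tx": -60, "ty": 0, "tz": -160, "roll": 0},
  ],
  grip=60,
)

```text
t: 13.63
eef_pos: [744.1, -149.2, 365.5]
tcp_rot: [3.14, -0.001, -2.971]
ft_force: [-0.6, -0.5, -0.5]
opening: 0.633
grip_force: 0.0
```

```bash
python3 - <<'E'
from h import *
to((683,-164,207),3.331-2*np.pi)
w=cam("wrist");cv2.imwrite("pics/w5.png",w["pixels"])
a=cam("scene");b=cam("side")
for c,n in((a,"scene"),(b,"side"),(w,"wrist")):
    for nm,p in(("knob",(683,-164,243)),("tab",(510,-190,300))):
        t=proj(c,p);k=blob(c["pixels"],*OR,t,50);print(n,nm,t,k and (k[0],k[1]))
E
```

```text
t13.63 pos [ 744.1 -149.2  365.5] yaw -2.971 F [-0.6 -0.5 -0.5] -> txyz [ 62.7  -4.3 158.5] roll -0.019
scene knob [256.23186863 205.84998397] (array([221.90566038, 213.75471698]), array([218, 210,   9,   8,  53], dtype=int32))
scene tab [268.2075078  141.07748235] (array([266.56521739, 146.21195652]), array([259, 140,  16,  14, 184], dtype=int32))
side knob [295.54645962 132.95310836] (array([295.12871287, 138.92079208]), array([292, 131,   8,  18, 101], dtype=int32))
side tab [364.14637062 118.66383315] (array([357.80821918, 119.88356164]), array([351, 112,  14,  17, 146], dtype=int32))
wrist knob [314.61892282 119.41468237] (array([316.16427105, 118.18275154]), array([305, 105,  24,  27, 487], dtype=int32))
wrist tab [ 319.29087459 -224.76675063] None
```

View pics/w5.png

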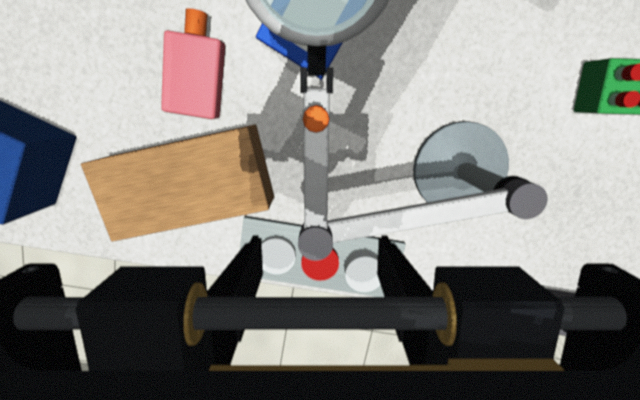

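Wrist view: released, knob (316,118), elbow cap (316,241), lens above the box at top.

```bash
python3 - <<'E'
from h import *
w=cam("wrist");a=cam("scene");b=cam("side")
k=onz(w,316.2,117,245);e=onz(w,316,241,205);print("knob",k,"elbow",e,np.linalg.norm((k-e)[:2]))
ka=blob(w["pixels"],*OR,(316,118))
t,r=tri([ray(a,266.57,146.2),ray(b,357.8,119.9)]);print("tab",t,r)
for n in((k[:2]+np.array([683.1,-162.9]))/2,):
  q=ik(n,125,[5,3.3]);E=S+220*u(q[0]);print("ik elbow",E,"dir",q[1],"lens",E+250*u(q[1]))
for nm,E in(("wr",e[:2]),):
  d=t[:2]-E;f=np.arctan2(d[1],d[0])+0;print(nm,f%6.283,np.linalg.norm(d),"lens",E+250*u(f))
f=np.arctan2(*(t[:2]-k[:2])[::-1]);print("from knob",f%6.283,"lens",k[:2]+125*u(f),"hinge",k[:2]+40*u(f))
to((*t[:2],t[2]+50),f)
E
```

```text
knob [ 677.72200109 -164.16370931  245.        ] elbow [ 798.82441794 -144.28301433  205.        ] 122.72341830263284
tab [ 525.21405351 -189.21952816  294.96005801] [np.float64(0.706831157721087), np.float64(0.7068311577209863)]
ik elbow [ 803.49210795 -141.71349086] dir 3.317038249457445 lens [ 557.32989313 -185.35021845]
wr 3.30418956049129 277.2758947304679 lens [ 552.12936652 -184.79908036]
from knob 3.304244543683606 lens [ 554.37558941 -184.42852433] hinge [ 638.25114935 -170.64845012]
t13.93 pos [ 740.6 -150.8  367.8] yaw -2.973 F [ 0.4 -0.2  0.5] -> txyz [218.8  -1.7  22.8] roll 0.006
```

Call:
step_arm(
  moves=[
    {"tx": 40, "ty": 0, "tz": 0, "roll": 0},
    {"tx": 80, "ty": 0, "tz": 0, "roll": 0},
    {"tx": 120, "ty": -1, "tz": 0, "roll": 0},
    {"tx": 160, "ty": -1, "tz": 0, "roll": 0},
    {"tx": 195, "ty": -2, "tz": 0, "roll": 0},
    {"tx": 218, "ty": -2, "tz": 0, "roll": 0},
    {"tx": 219, "ty": -2, "tz": 10, "roll": 0},
    {"tx": 219, "ty": -2, "tz": 30, "roll": 0},
    {"tx": 219, "ty": -2, "tz": 40, "roll": 0},
    {"tx": 219, "ty": -2, "tz": 44, "roll": 0},
    {"tx": 219, "ty": -2, "tz": 44, "roll": 0},
  ],
  grip=0,
)

```text
t: 14.85
eef_pos: [525.7, -189.3, 322.3]
tcp_rot: [3.14, -0.001, -2.972]
ft_force: [-0.1, -0.1, 0.5]
opening: 0.004
grip_force: 0.0
```

```bash
python3 - <<'E'
from h import *
to((525,-189.5,300))
w=cam("wrist");print(proj(w,(525,-189.5,300)));k=blob(w["pixels"],*OR,(320,200),160,100);print(k and (k[0],k[1]))
s=env.state();R=Ro.from_euler("xyz",s["tcp_rot"]);H=np.array([640,-170.5])
for th in np.linspace(.72,-.02,13):
    p=np.append(H+(160*np.cos(th)-6*np.sin(th))*u(3.31),190+160*np.sin(th)+6*np.cos(th));print("%.2f"%th,p.round(1),R.inv().apply(p-s["eef_pos"]).round(1))
E
```

```text
t14.85 pos [ 525.7 -189.3  322.3] yaw -2.972 F [-0.1 -0.1  0.5] -> txyz [ 0.7 -0.1 22.3] roll 0.000
[319.83842773 238.06996871]
(array([201.0786802 , 196.40862944]), array([191, 185,  21,  23, 394], dtype=int32))
0.72 [ 525.3 -190.   300. ] [ 0.8 -0.5 23. ]
0.66 [ 518.8 -191.1  292.6] [ 7.3 -0.5 30.4]
0.60 [ 512.8 -192.1  284.9] [13.4 -0.5 38.2]
0.53 [ 507.3 -193.1  276.7] [19.  -0.5 46.3]
0.47 [ 502.3 -193.9  268.3] [24.1 -0.5 54.8]
0.41 [ 497.8 -194.7  259.5] [28.6 -0.5 63.5]
0.35 [ 493.9 -195.3  250.5] [32.6 -0.5 72.6]
0.29 [ 490.5 -195.9  241.2] [36.1 -0.5 81.8]
0.23 [ 487.6 -196.4  231.8] [38.9 -0.5 91.3]
0.16 [ 485.4 -196.8  222.2] [ 41.2  -0.5 100.9]
0.10 [ 483.7 -197.1  212.5] [ 42.9  -0.5 110.6]
0.04 [ 482.6 -197.3  202.7] [ 44.   -0.5 120.4]
-0.02 [ 482.2 -197.3  192.8] [ 44.5  -0.5 130.3]
```

Call:
step_arm(
  moves=[
    {"tx": -3, "ty": 0, "tz": 5, "roll": 0},
    {"tx": -3, "ty": 0, "tz": 10, "roll": 0},
    {"tx": -3, "ty": 0, "tz": 14, "roll": 0},
    {"tx": -3, "ty": 0, "tz": 17, "roll": 0},
    {"tx": -3, "ty": 0, "tz": 20, "roll": 0},
    {"tx": -2, "ty": 0, "tz": 23, "roll": 0},
    {"tx": 0, "ty": 0, "tz": 26, "roll": 0},
    {"tx": 2, "ty": 0, "tz": 29, "roll": 0},
    {"tx": 4, "ty": 0, "tz": 32, "roll": 0},
    {"tx": 4, "ty": 0, "tz": 32, "roll": 0},
  ],
)

```text
t: 15.73
eef_pos: [521.7, -190.4, 291.5]
tcp_rot: [-3.141, 0.001, -2.972]
ft_force: [-0.2, -0.5, 4.8]
opening: 0.006
grip_force: 1.9
```

Call:
step_arm(
  moves=[
    {"tx": 3, "ty": 0, "tz": 3, "roll": 0},
    {"tx": 6, "ty": 0, "tz": 7, "roll": 0},
    {"tx": 10, "ty": 0, "tz": 12, "roll": 0},
    {"tx": 14, "ty": 0, "tz": 18, "roll": 0},
    {"tx": 18, "ty": 0, "tz": 24, "roll": 0},
    {"tx": 21, "ty": 0, "tz": 30, "roll": 0},
    {"tx": 24, "ty": 0, "tz": 36, "roll": 0},
    {"tx": 26, "ty": 0, "tz": 42, "roll": 0},
    {"tx": 29, "ty": 0, "tz": 49, "roll": 0},
    {"tx": 31, "ty": 0, "tz": 55, "roll": 0},
    {"tx": 33, "ty": 0, "tz": 61, "roll": 0},
    {"tx": 33, "ty": 0, "tz": 61, "roll": 0},
  ],
)

```text
t: 16.73
eef_pos: [488.7, -195.7, 229.1]
tcp_rot: [3.141, -0.001, -2.972]
ft_force: [1.5, 0.3, 0.8]
opening: 0.005
grip_force: 0.8
```

```bash
python3 - <<'E'
from h import *
to((482.5,-197,196))
b=cam("side");a=cam("scene")
for c in(a,b):print([ (q[0],q[1]) for q in [blob(c["pixels"],*OR,proj(c,(488,-197,225)),30)] if q])
cv2.imwrite("pics/s6.png",cv2.resize(b["pixels"][60:240,220:450],None,fx=2.5,fy=2.5))
E
```

```text
t16.73 pos [ 488.7 -195.7  229.1] yaw -2.972 F [1.5 0.3 0.8] -> txyz [ 6.3 -0.3 33.1] roll 0.000
[]
[(array([369.77192982, 146.42982456]), array([363, 139,  15,  13, 114], dtype=int32))]
```

View pics/s6.png

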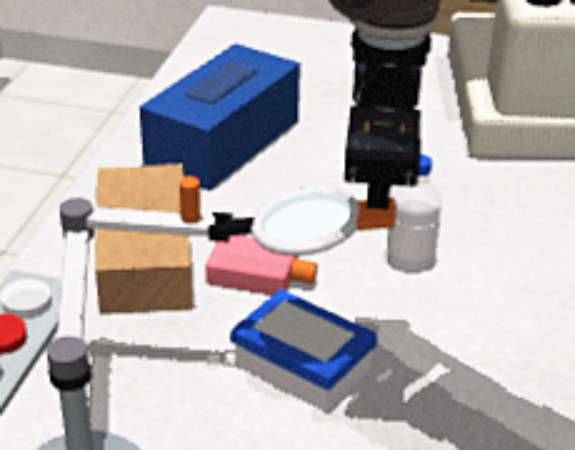

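The crop shows the fingertips on the tab at (375,213) and the lens tipped most of the way. Continue down slowly to the stop at 196.

Call:
step_arm(
  moves=[
    {"tx": 1, "ty": 0, "tz": 4, "roll": 0},
    {"tx": 2, "ty": 0, "tz": 8, "roll": 0},
    {"tx": 3, "ty": 0, "tz": 12, "roll": 0},
    {"tx": 4, "ty": 0, "tz": 16, "roll": 0},
    {"tx": 4, "ty": 0, "tz": 20, "roll": 0},
    {"tx": 5, "ty": 0, "tz": 23, "roll": 0},
    {"tx": 5, "ty": 0, "tz": 26, "roll": 0},
    {"tx": 6, "ty": 0, "tz": 28, "roll": 0},
    {"tx": 6, "ty": 0, "tz": 30, "roll": 0},
    {"tx": 6, "ty": 0, "tz": 30, "roll": 0},
  ],
)

```text
t: 17.67
eef_pos: [483.3, -196.8, 199.9]
tcp_rot: [3.142, 0.0, -2.972]
ft_force: [3.6, 0.7, 3.0]
opening: 0.003
grip_force: 1.6
```

Call:
step_arm(
  moves=[
    {"tx": 0, "ty": 0, "tz": 1, "roll": 0},
    {"tx": 0, "ty": 0, "tz": 2, "roll": 0},
    {"tx": 0, "ty": 0, "tz": 3, "roll": 0},
    {"tx": 0, "ty": 0, "tz": 3, "roll": 0},
  ],
)

```text
t: 18.0
eef_pos: [483.2, -196.8, 197.1]
tcp_rot: [3.142, -0.0, -2.972]
ft_force: [2.0, -0.2, 3.9]
opening: 0.007
grip_force: 2.1
```

Call:
step_arm(
  moves=[
    {"tx": 0, "ty": 0, "tz": 1, "roll": 0},
    {"tx": 0, "ty": 0, "tz": 2, "roll": 0},
    {"tx": 0, "ty": 0, "tz": 2.5, "roll": 0},
    {"tx": 0, "ty": 0, "tz": 2.5, "roll": 0},
    {"tx": 0, "ty": 0, "tz": 2.5, "roll": 0},
  ],
)

```text
t: 18.42
eef_pos: [483.2, -196.8, 195.3]
tcp_rot: [-3.141, 0.0, -2.972]
ft_force: [-0.3, 1.6, 11.4]
opening: 0.008
grip_force: 5.5
```

The force rose to 11 N at 195 mm, so the lens is on the level stop. Retreat and verify.

Call:
step_arm(
  moves=[
    {"tx": 0, "ty": 0, "tz": 0.5, "roll": 0},
    {"tx": 0, "ty": 0, "tz": 0.5, "roll": 0},
    {"tx": 0, "ty": 0, "tz": -10, "roll": 0},
    {"tx": 0, "ty": 0, "tz": -40, "roll": 0},
    {"tx": 0, "ty": 0, "tz": -80, "roll": 0},
    {"tx": 0, "ty": 0, "tz": -120, "roll": 0},
    {"tx": 0, "ty": 0, "tz": -150, "roll": 0},
    {"tx": -40, "ty": 0, "tz": -150, "roll": 0},
    {"tx": -80, "ty": 0, "tz": -150, "roll": 0},
    {"tx": -120, "ty": 0, "tz": -150, "roll": 0},
    {"tx": -150, "ty": 0, "tz": -150, "roll": 0},
    {"tx": -150, "ty": 0, "tz": -150, "roll": 0},
  ],
)

```text
t: 19.42
eef_pos: [634.4, -170.3, 342.0]
tcp_rot: [3.14, -0.003, -2.971]
ft_force: [0.3, 0.3, 0.5]
opening: 0.004
grip_force: 0.0
```

```bash
python3 - <<'E'
from h import *
to((482.5,-197,196))
w=cam("wrist");b=cam("side");a=cam("scene")
q=[]
for c in(a,b):
    k=blob(c["pixels"],*OR,proj(c,(482,-197,194)),25);q.append(ray(c,*k[0]));print(k[0],k[1][4],proj(c,(482,-197,194)))
print("tab",tri(q))
k=blob(w["pixels"],*OR,proj(w,(680,-164,243)),60);print("knob",k and onz(w,*k[0],240))
cv2.imwrite("pics/s7.png",np.hstack([cv2.resize(b["pixels"][90:240,220:420],None,fx=2,fy=2),cv2.resize(w["pixels"][:375],(400,300))[:300]]))
E
```

```text
t19.42 pos [ 634.4 -170.3  342. ] yaw -2.971 F [0.3 0.3 0.5] -> txyz [153.9  -0.7 146.4] roll 0.000
[273.38679245 160.66981132] 106 [273.3207964  159.40480446]
[370.47798742 154.94339623] 159 [372.69687474 154.09441869]
tab (array([ 486.65717802, -194.76170058,  192.81880743]), [np.float64(1.053807543826137), np.float64(1.05380754382596)])
knob None
```

View pics/s7.png

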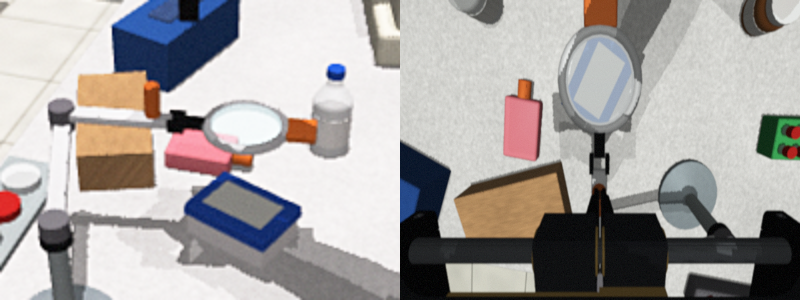

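The tab is at z ≈ 193 (level), which puts the lens centre at ≈ (559,-183), about 5 mm from the box centre. The lid shows no red and the robot is clear.

```bash
python3 -c "
from h import *
print(env.job_done())"
```

```text
the job is handed in; nothing more can be done
None
```

The job is handed in, with no verdict returned: the lid was pressed home and held at about 22 N for over half a second, and the lens is level on its stop about 5 mm from the box centre by the camera measurements.

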